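# Turn over a settled tin of pattern coating and stand it in the drip tray

### The job

The coating in the tall oblong tin has settled: pick up that closed tin, turn it completely upside down, keep it upside down and steady for about two seconds, then turn it right way up again and stand it upright inside the steel drip tray. Whenever it touches down on the bench or in the tray, do it gently, without dropping or banging it, and leave the short tin, the round filler tin and the pattern where they are.

Things in the scene. Friction and masses are not known exactly. Their poses are not given: they have to be found in the camera images.
- tin: The taller of two plain tinplate oblong tins, closed: flat-sided body 72 (its x) by 50 (its y) by 150 mm high (z), black screw cap 36 mm wide on the middle of the top, up to 168 mm. 0.3 to 0.54 kg, centre of mass about 75 mm up. Origin at the centre of the underside, z up through the cap. Starts upright on the bench; lies stably on any side; gripped across its 50 mm.
- tray: Shallow open sheet-steel drip tray screwed to the bench: 190 mm (x) by 160 mm (y) outside, walls 4 mm thick and 12 mm high over the bench, floor about 4 mm thick. Origin at the centre of its underside, on the bench top.
- table: The bench with its flat dark steel top, at height 0 (world z = 0).
- short_tin: Bystander: a shorter tin of the same make, 72 by 50 by 95 mm, black cap to 113 mm. Origin at the centre of its underside. Leave it.
- filler_tin: Bystander: a squat round tin, 104 mm across, 70 mm high. Origin at the centre of its underside. Leave it.
- pattern: Bystander: a red-brown casting pattern, a 100 mm disc with four upright teeth, 46 mm high. Origin at the centre of its underside. Leave it.
Things that resemble listed ones, but are neither listed nor needed, are in the scene too. What is shaped like the tin but purple or turquoise is not meant.

How it is judged (in metres and radians):
On the way:
1. the tin is upside down (its axis within 23 degrees of straight down) and steady for 1.2 s (angle between tin's own z axis and vertical above 2.74 rad and linear speed of tin below 0.08 m/s and angular speed of tin below 0.5 rad/s), for 1.2 s.
At the end, for the whole second after the job is handed in: The tin, having been upside down, stands upright (within 4.5 degrees) and at rest with its whole base on the tray's floor inside the rim, released; the short tin, the filler tin and the pattern stand within 30 mm of where they were (angle between tin's own z axis and vertical below 0.08 rad and x of tin in the frame of tray between -0.075 and 0.075 m and y of tin in the frame of tray between -0.06 and 0.06 m and z of tin in the frame of tray below 0.008 m and linear speed of tin below 0.02 m/s and angular speed of tin below 0.1 rad/s and distance of each of short_tin, filler_tin, pattern from where it was at the start of the episode below 0.03 m and angle between each of short_tin, filler_tin, pattern's own z axis and vertical below 0.15 rad); the robot touches nothing.
It fails at once if the tin is dropped: it moves at over 0.4 m/s (a fall of some 10 mm) while no finger touches it (linear speed of tin above 0.4 m/s and contact force between tin and the fingers below 0.3 N).
It fails at once if the tin is banged or pressed on the bench or the tray with more than 140 N (contact force between tin and table above 140 N or contact force between tin and tray above 140 N).
It fails at once if the short tin, the filler tin or the pattern is shifted more than 30 mm (distance of any of short_tin, filler_tin, pattern from where it was at the start of the episode above 0.03 m).
It also fails if it takes over 72 s, if anything falls off the work surface, if the arm or the gripper's body presses on something with over 40 N, if the wrist force passes 120 N, or if a joint passes its speed limit or range.

### The arm

A 6-joint arm with a two-finger parallel gripper is mounted at the origin on the work surface. World frame = base frame: x ahead of the robot, y to its left, z up, the work surface at z = 0. Lengths are in mm, angles in rad, forces in N, time in s.
With the tool pointing down it reaches from about 275 to 825 mm from the base axis. Payload 4.9 kg.
Tool frame: the origin (TCP) lies at the very end of the fingers, on their centre line; the grasp point (between the pads) lies 19 mm behind it; z points along the fingers, y is the line along which they close (so a half turn about z gives the same grasp; the last joint's range is limited). The gripper opens to 85 mm and grips with 20 to 120 N. Pads are 22 mm wide; open, the fingers measure 114 mm over their backs; the gripper's body (76 mm by 85 mm) begins 54 mm behind the grasp point. The pads swing forward as they close: fully open they stand 13 mm farther back than shut.
Start: joints at [1.034, 0.326, -0.193, 1.052, 0, 1.437], TCP at [215.594, 506.002, 231.281] pointing down, gripper open.
Joint ranges: [-2.65, 2.65], [-0.97, 1.79], [-1.3, 1.35], [-1.93, 2.1], [-1.47, 1.37], [-3.14, 3.14]. Speed limits (rad/s): [2.57, 2.57, 3.14, 3.14, 3.14, 3.14].

### API

Orientations are given as [roll, pitch, yaw] about the fixed x, y, z axes, in that order (R = Rz(yaw) Ry(pitch) Rx(roll)).
In Python, from bench import bot, solve_ik, imaging gives the robot as it stands. Calls block until the motion is done:
- bot.move_ptp(position, orientation): joint-space move of the TCP to a pose.
- bot.movel(position, rot=None, max_speed=150, threshold=None): straight line of the TCP; rot=None keeps the orientation; max_speed is the mean speed in mm/s. With threshold (N) it stops when the force on the tool has changed by that much, and returns True; else False.
- bot.move_j(angles): joint-space move.
- bot.grip(opening, effort=None): opening from 0.0 (shut) to 1.0 (fully open); effort is the grip in N (None keeps the last); returns when the fingers have stopped.
- bot.dwell(seconds).
- solve_ik(position, orientation): joint angles nearest the present ones, or None.
- bot.get_state(): the state.
- imaging.capture(name): name is "scene" or "top"; returns the picture (400x640x3 uint8, blue, green, red); there is no depth.
- imaging.camera_model(name): a dict with "K" (3x3 intrinsics, pixels), "position" and "rotation" of the camera in the world. Camera axes: x right, y up, looking along -z (the intrinsics and any distortion apply to the point x, -y, -z); pixel columns grow to the right and rows downward; lengths in mm; the calibration is good to about 2 mm. A picture is of the moment at which its call begins. camera_model takes no time and is no camera call.
A pose or a line that the arm cannot do raises bot.IKError and nothing moves.
- bot.sign_off(): hands the job in; it is judged then, once.
The state is a dict: "t": time; "qpos": joint angles; "joint_velocities": joint speeds; "effort": joint torques, N m; "tcp_pos": TCP position; "orientation": TCP orientation; "contact_force": force on the tool from outside, world axes, zero at the start; "wrist_torque": the same for the moment, N m; "opening": opening from 0.0 (shut) to 1.0 (fully open); "gripper_force": force on a finger pad.
Only numpy, scipy, OpenCV 4.12 (cv2) and the standard library are available. Lean on these libraries where they do the work, as an engineer would, in place of code of your own. Each camera call takes 0.05 s, during which the arm holds its last target. There are 200 camera calls.

## Working session

There is one attempt and no reset: what is moved stays moved. The work goes in short steps, each a Python script; the robot and the scene stay as the last script left them, time stands still between calls to the robot, and variables do not carry over. Pictures are saved under pics/ and viewed, at most 10 in all, crops included, and the job is handed in when it is done.

```bash
mkdir -p pics; ls; python3 - <<'E'
from bench import bot, solve_ik, imaging
import cv2
for n in("scene","top"):
    cv2.imwrite(f"pics/{n}0.png",imaging.capture(n)); print(n,imaging.camera_model(n))
s=bot.get_state();print(s["t"],s["orientation"])
E
```

```text
pics
scene {'K': array([[455.37439875,   0.        , 327.38889648],
       [  0.        , 455.37439875, 204.8601414 ],
       [  0.        ,   0.        ,   1.        ]]), 'position': array([1136.16319016,  -38.81060773,  974.41127556]), 'rotation': array([ 0.52449466, -0.01135701,  1.49986706])}
top {'K': array([[386.83883917,   0.        , 318.44052877],
       [  0.        , 386.83883917, 198.86720186],
       [  0.        ,   0.        ,   1.        ]]), 'position': array([3.70989656e+02, 3.63236992e-01, 9.95868596e+02]), 'rotation': array([ 0.24030603, -0.00537698, -1.56629055])}
0.1 [-3.14004766e+00 -1.98510195e-04  2.73879701e+00]
```

View pics/scene0.png

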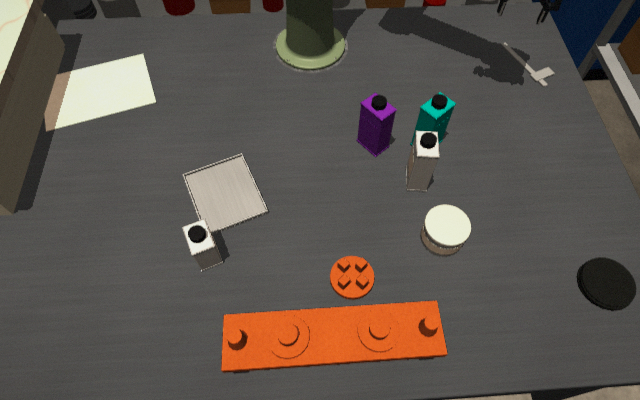

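View pics/top0.png

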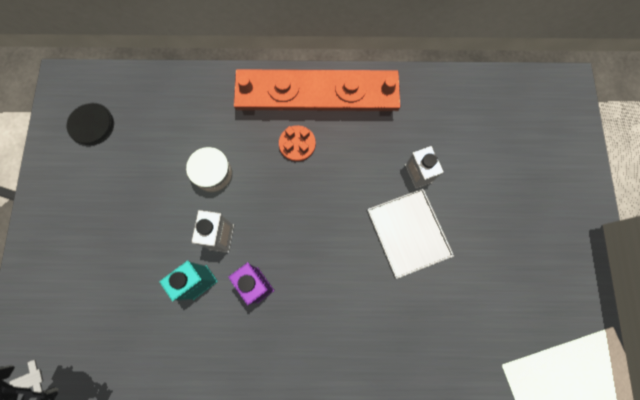

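Two plain tinplate candidates: A at scene (427,142)/top (205,228), and B at scene (198,235)/top (429,160). A looks taller. The purple and turquoise ones are excluded. I'll triangulate the caps to get their heights and view an enlarged crop.

```bash
cat > h.py <<'E'
import numpy as np, cv2
from scipy.spatial.transform import Rotation as Ro
from bench import bot, solve_ik, imaging
def ray(cam,uv):
    m=imaging.camera_model(cam);d=np.linalg.inv(m["K"])@[uv[0],uv[1],1]
    d=Ro.from_euler("xyz",m["rotation"]).apply([d[0],-d[1],-d[2]])
    return m["position"],d/np.linalg.norm(d)
def plane(cam,uv,z):
    p,d=ray(cam,uv);return p+d*(z-p[2])/d[2]
def tri(a,b):
    (p,d),(q,e)=ray("scene",a),ray("top",b)
    s=np.linalg.lstsq(np.c_[d,-e],q-p,rcond=None)[0]
    x,y=p+s[0]*d,q+s[1]*e
    return (x+y)/2,np.linalg.norm(x-y)
def blob(im,lo,hi,box,hull=False):
    x0,y0,x1,y1=box;m=np.zeros(im.shape[:2],np.uint8)
    m[y0:y1,x0:x1]=cv2.inRange(im[y0:y1,x0:x1],lo,hi)
    c=max(cv2.findContours(m,cv2.RETR_EXTERNAL,cv2.CHAIN_APPROX_NONE)[0],key=cv2.contourArea)
    return c
def cen(c):
    m=cv2.moments(c);return np.array([m["m10"],m["m01"]])/m["m00"]
E
python3 - <<'E'
from h import *
S=cv2.imread("pics/scene0.png");T=cv2.imread("pics/top0.png")
np.set_printoptions(precision=1,suppress=True)
dk=((0,0,0),(45,45,45))
for n,bs,bt in(("A",(416,131,442,150),(193,216,218,240)),("B",(186,223,211,244),(418,151,442,169))):
    a,b=cen(blob(S,*dk,bs)),cen(blob(T,*dk,bt));print(n,a,b,*tri(a,b))
    for cam,I,bx in(("scene",S,(400,122,450,200) if n=="A" else(175,215,230,275)),("top",T,(185,200,240,260) if n=="A" else(400,140,450,195))):
        c=blob(I,(170,170,170),(255,255,255),bx);h=150 if n=="A" else 95
        r=cv2.boxPoints(cv2.minAreaRect(c));w=[plane(cam,p,h)[:2] for p in r]
        hp=np.array([plane(cam,p[0],h)[:2] for p in c],np.float32);print(cam,cv2.contourArea(c),"rect on top plane",cv2.minAreaRect(hp))
c=blob(T,(150,150,150),(255,255,255),(360,185,460,285))
hp=np.array([plane("top",p[0],8)[:2] for p in c],np.float32);print("tray",cv2.minAreaRect(hp))
c=blob(S,(110,110,110),(255,255,255),(175,145,275,222))
hp=np.array([plane("scene",p[0],8)[:2] for p in c],np.float32);print("tray scene",cv2.minAreaRect(hp))
z=lambda I,x,y,w,h,k:cv2.resize(I[y:y+h,x:x+w],None,fx=k,fy=k,interpolation=cv2.INTER_CUBIC)
cv2.imwrite("pics/crop.png",np.vstack([np.hstack([z(S,390,120,80,60,5),z(S,165,205,80,60,5)]),np.hstack([z(T,170,195,80,60,5),z(T,385,140,80,60,5)])]))
E
```

```text
Traceback (most recent call last):
  File "h.py", line 18, in blob
    c=max(cv2.findContours(m,cv2.RETR_EXTERNAL,cv2.CHAIN_APPROX_NONE)[0],key=cv2.contourArea)
ValueError: max() iterable argument is empty
```

```bash
cat > m.py <<'E'
from h import *
S=cv2.imread("pics/scene0.png");T=cv2.imread("pics/top0.png")
np.set_printoptions(precision=1,suppress=True)
z=lambda I,x,y,w,h,k:cv2.resize(I[y:y+h,x:x+w],None,fx=k,fy=k,interpolation=cv2.INTER_CUBIC)
cv2.imwrite("pics/crop.png",np.vstack([np.hstack([z(S,390,120,80,60,5),z(S,165,205,80,60,5)]),np.hstack([z(T,170,195,80,60,5),z(T,385,140,80,60,5)])]))
print(S[141,428],S[234,197],T[228,204],T[160,429],S[135,428],S[190,225],T[235,410],S[175,420])
dk=((0,0,0),(75,75,75))
for n,bs,bt in(("A",(416,131,442,150),(193,216,218,240)),("B",(186,223,211,244),(418,151,442,169))):
    a,b=cen(blob(S,*dk,bs)),cen(blob(T,*dk,bt));print(n,a,b,*tri(a,b))
    h=150 if n=="A" else 95
    for cam,I,bx in(("scene",S,(400,122,450,200) if n=="A" else(175,215,230,275)),("top",T,(185,200,240,260) if n=="A" else(400,140,450,195))):
        c=blob(I,(170,170,170),(255,255,255),bx)
        hp=np.array([plane(cam,p[0],h)[:2] for p in c],np.float32);print(cam,cv2.contourArea(c),"rect on top plane",cv2.minAreaRect(hp))
c=blob(T,(130,130,130),(255,255,255),(360,185,460,285))
hp=np.array([plane("top",p[0],8)[:2] for p in c],np.float32);print("tray",cv2.minAreaRect(hp))
c=blob(S,(110,110,110),(255,255,255),(175,145,275,222))
hp=np.array([plane("scene",p[0],8)[:2] for p in c],np.float32);print("tray scene",cv2.minAreaRect(hp))
E
python3 m.py
```

```text
[26 30 31] [26 28 29] [59 62 62] [72 76 78] [20 23 18] [165 178 187] [240 245 245] [74 85 89]
A [428. 140.] [204.2 226.8] [511.7 244.5 159. ] 3.0261402933200214
scene 225.5 rect on top plane ((513.9427490234375, 241.41091918945312), (48.638240814208984, 70.9744873046875), 82.81031799316406)
top 437.0 rect on top plane ((512.2115478515625, 245.13641357421875), (51.26310348510742, 72.90232849121094), 82.22486114501953)
B [196.8 233.8] [425.2 164.1] [ 682.4 -272.    92.3] 11.595460772995878
scene 642.5 rect on top plane ((682.2327270507812, -273.5542907714844), (82.66677856445312, 55.89250183105469), 21.056922912597656)
top 329.0 rect on top plane ((686.9428100585938, -271.70770263671875), (74.0281753540039, 51.957252502441406), 20.980628967285156)
tray ((527.2984619140625, -239.968505859375), (194.53912353515625, 163.3855743408203), 20.826568603515625)
tray scene ((525.8666381835938, -245.62350463867188), (192.22265625, 166.87539672851562), 20.898921966552734)
```

View pics/crop.png

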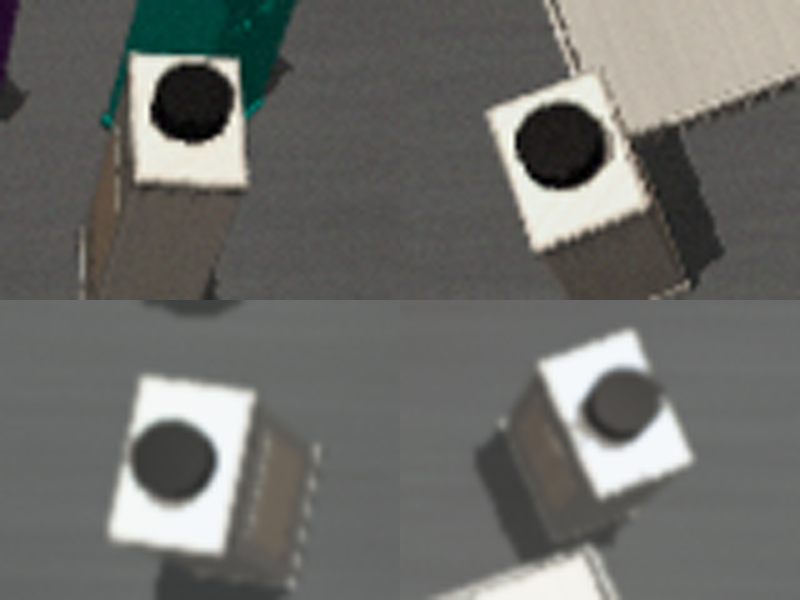

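The crop shows A (top-face centre at scene (427,142), top (205,228)) as the long-bodied bare-tin one. Its top face measures 72×50 on the 150 mm plane in both views, so A is the tall tin and B is the short one. Next I'll check how close the neighbours are and find IK for the flip.

```bash
python3 - <<'E'
from h import *
np.set_printoptions(precision=2,suppress=True)
for n,a,b in(("turq",(439,102),(178,281)),("purple",(379,102),(246,284))):print(n,*tri(a,b))
d=np.deg2rad
print("pick",solve_ik([513,243,103],[np.pi,0,d(172.5)]),solve_ik([513,243,300],[np.pi,0,d(172.5)]))
for y in(20.85,200.85,110.85,-69.15): print("place",y,solve_ik([526.5,-242,107],[np.pi,0,d(y)]))
for x in(350,450,550,650):
  for z in(350,450,550,650,750,850):
    r=[solve_ik([x,0,z],[0,d(a),0]) for a in(180,135,90,45,20,0)]
    print(x,z,[0 if q is None else 1 for q in r], r[-1])
E
```

```text
turq [395.72 293.18 154.32] 2.2990376136554884
purple [390.1  148.12 157.53] 2.055207428807961
pick [ 0.31  0.47 -0.32  0.77  0.    0.44] [ 0.31  0.33 -0.02  1.23  0.    0.44]
place 20.85 [-0.56  0.49 -0.28  0.8   0.    2.22]
place 200.85 [-0.56  0.49 -0.28  0.8   0.   -0.92]
place 110.85 [-0.56  0.49 -0.28  0.8   0.    0.65]
place -69.15 [-0.56  0.49 -0.28  0.8   0.   -2.49]
350 350 [1, 1, 0, 0, 0, 0] None
350 450 [1, 1, 0, 0, 0, 0] None
350 550 [1, 1, 0, 0, 0, 0] None
350 650 [1, 1, 0, 0, 0, 0] None
350 750 [0, 1, 0, 0, 0, 0] None
350 850 [0, 1, 0, 1, 0, 0] None
450 350 [1, 1, 0, 0, 0, 0] None
450 450 [1, 1, 0, 0, 0, 0] None
450 550 [1, 1, 1, 0, 0, 0] None
450 650 [0, 1, 1, 0, 0, 0] None
450 750 [0, 1, 1, 0, 0, 0] None
450 850 [0, 1, 1, 1, 0, 0] None
550 350 [1, 1, 0, 0, 0, 0] None
550 450 [1, 1, 0, 0, 0, 0] None
550 550 [1, 1, 1, 0, 0, 0] None
550 650 [0, 1, 1, 0, 0, 0] None
550 750 [0, 1, 1, 0, 0, 0] None
550 850 [0, 1, 1, 1, 0, 0] None
650 350 [1, 1, 0, 0, 0, 0] None
650 450 [1, 1, 1, 0, 0, 0] None
650 550 [0, 1, 1, 0, 0, 0] None
650 650 [0, 1, 1, 0, 0, 0] None
650 750 [0, 1, 1, 0, 0, 0] None
650 850 [0, 1, 1, 1, 0, 0] None
```

Tool-up fails in this IK grid. I'll fit a planar FK from IK samples to see what the joint limits really allow.

```bash
cat > fk.py <<'E'
from h import *
d=np.deg2rad
def feat(q):
    a,b,p=q[...,1],q[...,1]-q[...,2],q[...,1]-q[...,2]+q[...,3]
    return np.stack([np.ones_like(a),np.sin(a),np.cos(a),np.sin(b),np.cos(b),np.sin(p),np.cos(p)],-1)
Q=[];Y=[]
for x in(350,450,550,650):
  for z in(150,300,450,600,850):
    for a in(180,150,120,90):
      q=solve_ik([x,0,z],[0,d(a),0])
      if q is not None and abs(q[4])<.01: Q.append(q);Y.append((x,z))
Q=np.array(Q);C,res,_,_=np.linalg.lstsq(feat(Q),np.array(Y,float),rcond=None)
E
python3 - <<'E'
from fk import *
np.set_printoptions(precision=2,suppress=True)
print(len(Q),np.abs(feat(Q)@C-Y).max());print(C.T)
g=np.stack(np.meshgrid([0],np.linspace(-.95,1.77,50),np.linspace(-1.28,1.33,50),np.linspace(-1.9,2.08,70),[0],[0],indexing="ij"),-1).reshape(-1,6)
P=feat(g)@C;p=np.degrees(g[:,1]-g[:,2]+g[:,3])
for lo,hi in((-100,-85),(-85,-75),(-75,-65),(-50,-40),(-5,5),(5,15),(15,25),(25,35),(35,45)):
    m=(p>lo)&(p<hi)&(P[:,1]>40)
    print(lo,hi,m.sum(), "r",P[m,0].min(),P[m,0].max(),"z",P[m,1].min(),P[m,1].max())
    k=np.where(m)[0];k=k[np.argsort(P[k,1])[:200000:max(1,len(k)//5)]];print(np.c_[P[k],g[k,1:4]])
    print("zmin by r",{int(c):int(P[m&(abs(P[:,0]-c)<15),1].min()) for c in range(350,850,100) if (m&(abs(P[:,0]-c)<15)).any()})
E
```

```text
14 0.23176954105679215
[[  11.53  505.36  -10.6    68.68  392.62   11.53    0.  ]
 [ -59.35    0.    514.   -398.2    69.7   -59.35   -0.  ]]
-100 -85 5353 r -725.0376984954294 901.6976783569977 z 43.785378240700766 917.4856953485468
[[901.7   43.79   1.49   1.33  -1.9 ]
 [168.81 477.17  -0.45  -0.59  -1.78]
 [481.42 611.85   0.22   0.32  -1.55]
 [ 42.64 719.43  -0.51   0.05  -1.03]
 [329.25 814.04   0.16   0.85  -1.03]
 [ 10.64 917.36  -0.01   1.33  -0.17]]
zmin by r {350: 435, 450: 426, 550: 403, 650: 351, 750: 256}
-85 -75 4052 r -724.9790304437312 901.8601388585371 z 42.94942961802873 917.0418678328427
[[ 901.86   42.95    1.49    1.33   -1.5 ]
 [ 542.18  402.83    0.33   -0.05   -1.84]
 [ 707.83  560.12    0.88    1.33   -0.86]
 [-591.89  693.65   -0.78    1.22    0.7 ]
 [ 344.97  799.83    0.16    0.8    -0.8 ]
 [ -39.42  916.8    -0.06    1.33   -0.05]]
zmin by r {350: 351, 450: 336, 550: 329, 650: 271, 750: 171}
-75 -65 4378 r -724.6058170740007 902.2463989701921 z 40.96190892671285 914.9125822356369
[[902.25  40.96   1.49   1.33  -1.38]
 [179.2  355.4   -0.39  -0.85  -1.61]

[... 1872 characters left out ...]
08862385569
[[609.12  40.02   0.66  -0.27  -0.4 ]
 [162.3  196.18  -0.39  -1.07  -0.23]
 [315.64 359.12  -0.17  -0.48   0.29]
 [ -6.12 536.92  -0.73  -0.27   0.93]
 [219.46 687.47  -0.17   0.37   0.98]
 [ -1.71 831.24  -0.06   1.28   1.79]]
zmin by r {350: 41, 450: 43, 550: 55, 650: 50, 750: 43}
35 45 4337 r -410.7108582706141 909.3324386673478 z 40.207755983513415 823.2525433551133
[[ 493.59   40.21    0.49   -0.59   -0.46]
 [ 164.02  187.34   -0.39   -1.07   -0.05]
 [ 163.91  343.     -0.51   -0.69    0.58]
 [ 686.02  510.43    0.77    1.22    1.1 ]
 [-126.66  664.94   -0.67    0.26    1.68]
 [ -21.17  822.93   -0.06    1.33    2.02]]
zmin by r {350: 42, 450: 41, 550: 47, 650: 42, 750: 40}
```

```bash
python3 - <<'E'
from h import *
np.set_printoptions(precision=3,suppress=True)
d=np.deg2rad
for x,z in((550,550),(650,450)):
  for a in(180,175,170,160,135,110,90,80):
    for o in ([0,d(a),0],[np.pi,np.pi-d(a)-0,np.pi],[0,d(a),np.pi]): print(x,z,a,solve_ik([x,0,z],o))
E
```

```text
550 550 180 [-0.134  0.376  0.693  1.888  0.    -0.134]
550 550 180 [-0.134  0.376  0.693  1.888  0.    -0.134]
550 550 180 [-0.134  0.376  0.693  1.888  0.     3.007]
550 550 175 [-0.141  0.282  0.552  1.754  0.012 -0.141]
550 550 175 [-0.141  0.282  0.552  1.754  0.012 -0.141]
550 550 175 [-0.128  0.48   0.856  2.034 -0.011  3.014]
550 550 170 [-0.149  0.195  0.423  1.626  0.026 -0.146]
550 550 170 [-0.149  0.195  0.423  1.626  0.026 -0.146]
550 550 170 None
550 550 160 [-0.166  0.033  0.187  1.38   0.056 -0.156]
550 550 160 [-0.166  0.033  0.187  1.38   0.056 -0.156]
550 550 160 None
550 550 135 [-0.221 -0.308 -0.341  0.764  0.156 -0.158]
550 550 135 [-0.221 -0.308 -0.341  0.764  0.156 -0.158]
550 550 135 None
550 550 110 [-0.282 -0.524 -0.827  0.059  0.264 -0.099]
550 550 110 [-0.282 -0.524 -0.827  0.059  0.264 -0.099]
550 550 110 None
550 550 90 [-0.303 -0.454 -1.188 -0.734  0.303  0.   ]
550 550 90 [-0.303 -0.454 -1.188 -0.734  0.303  0.   ]
550 550 90 None
550 550 80 None
550 550 80 None
550 550 80 None
650 450 180 [-0.113  0.534  0.679  1.715  0.    -0.113]
650 450 180 [-0.11
[... 329 characters left out ...]
 [-0.124  0.349  0.374  1.422  0.021 -0.122]
650 450 170 None
650 450 160 [-0.135  0.193  0.116  1.148  0.046 -0.127]
650 450 160 [-0.135  0.193  0.116  1.148  0.046 -0.127]
650 450 160 None
650 450 135 [-0.17  -0.103 -0.439  0.457  0.12  -0.121]
650 450 135 [-0.17  -0.103 -0.439  0.457  0.12  -0.121]
650 450 135 None
650 450 110 [-0.203 -0.191 -0.918 -0.372  0.191 -0.07 ]
650 450 110 [-0.203 -0.191 -0.918 -0.372  0.191 -0.07 ]
650 450 110 None
650 450 90 [-0.214  0.091 -1.209 -1.3    0.214  0.   ]
650 450 90 [-0.214  0.091 -1.209 -1.3    0.214  0.   ]
650 450 90 None
650 450 80 [-0.211  0.387 -1.276 -1.841  0.208  0.037]
650 450 80 [-0.211  0.387 -1.276 -1.841  0.208  0.037]
650 450 80 None
```

```bash
sed -i 's/for x in(350,450,550,650):/for x in(400,500,600,700,800):/; s/\[x,0,z\]/[x,73.4,z]/; s/(180,150,120,90)/(180,150,120,100,90,80)/' fk.py
python3 - <<'E'
from fk import *
np.set_printoptions(precision=2,suppress=True)
print(len(Q),np.abs(feat(Q)@C-Y).max(),np.ptp(Q[:,1]-Q[:,2]+Q[:,3]));print(C.T)
g=np.stack(np.meshgrid([0],np.linspace(-.95,1.77,55),np.linspace(-1.28,1.33,55),np.linspace(-1.9,2.08,80),[0],[0],indexing="ij"),-1).reshape(-1,6)
P=feat(g)@C;p=np.degrees(g[:,1]-g[:,2]+g[:,3])
for c0 in (-90,-75,-65,-45,-20,0,10,20,30,40,50):
    m=(abs(p-c0)<3)&(P[:,1]>40)&(P[:,0]>200)
    print(c0,m.sum(),{int(c):(int(P[k,1].min()),int(P[k,1].max())) for c in range(300,1000,50) for k in[m&(abs(P[:,0]-c)<15)] if k.any()})
E
```

```text
102 0.03979133114489741 1.7453295876773347
[[   0.17  513.93   -0.1    69.69  398.16    0.    421.89]
 [ 303.2    -0.    514.   -398.2    69.7  -421.9     0.  ]]
-90 1517 {300: (1149, 1590), 350: (1157, 1574), 400: (1160, 1556), 450: (1158, 1534), 500: (1151, 1500), 550: (1138, 1462), 600: (1130, 1431), 650: (1106, 1390), 700: (1076, 1335), 750: (1025, 1272), 800: (962, 1197), 850: (893, 1104), 900: (607, 985)}
-75 2383 {300: (996, 1607), 350: (1040, 1596), 400: (1049, 1584), 450: (1051, 1564), 500: (1049, 1545), 550: (1046, 1525), 600: (1036, 1493), 650: (1021, 1466), 700: (1000, 1427), 750: (961, 1384), 800: (930, 1337), 850: (874, 1284), 900: (835, 1210), 950: (713, 1131)}
-65 2964 {300: (913, 1598), 350: (931, 1591), 400: (944, 1581), 450: (952, 1562), 500: (954, 1547), 550: (952, 1529), 600: (944, 1502), 650: (931, 1480), 700: (938, 1445), 750: (916, 1416), 800: (873, 1374), 850: (839, 1324), 900: (781, 1276), 950: (715, 1203)}
-45 3964 {300: (830, 1524), 350: (825, 1523), 400: (805, 1519), 450: (772, 1513), 500: (773, 1499), 550: (772, 1487), 600: (768, 1473), 650: (758, 1456),
[... 1152 characters left out ...]
 1014), 350: (320, 1016), 400: (314, 1016), 450: (299, 1013), 500: (268, 1008), 550: (206, 1000), 600: (41, 990), 650: (43, 973), 700: (47, 958), 750: (45, 940), 800: (47, 912), 850: (44, 885), 900: (48, 852), 950: (41, 812)}
40 3914 {300: (252, 962), 350: (247, 963), 400: (232, 961), 450: (201, 954), 500: (138, 947), 550: (41, 938), 600: (41, 926), 650: (46, 911), 700: (47, 887), 750: (43, 868), 800: (47, 836), 850: (42, 811), 900: (52, 772), 950: (49, 729)}
50 3487 {300: (206, 896), 350: (188, 897), 400: (157, 893), 450: (105, 885), 500: (40, 876), 550: (43, 863), 600: (43, 842), 650: (42, 825), 700: (41, 796), 750: (41, 773), 800: (44, 746), 850: (40, 707), 900: (41, 664), 950: (41, 618)}
```

FK is exact: the tool can point straight up at about z 1300, so a top grasp plus pitching the wrist works. Picking now.

```bash
python3 - <<'E'
from h import *
np.set_printoptions(precision=3,suppress=True)
o=[np.pi,0,np.deg2rad(172.5)]
def st(l):
    s=bot.get_state();print(l,round(s["t"],2),s["tcp_pos"],s["contact_force"],s["opening"],s["gripper_force"])
bot.grip(1.0);bot.move_ptp([513,243,260],o);st("above")
cv2.imwrite("pics/above.png",imaging.capture("scene"))
if bot.movel([513,243,103],max_speed=80,threshold=10): st("touched!")
else:
    st("down");bot.grip(0.0,100);st("grip")
    bot.movel([513,243,125],max_speed=40);st("lift")
    bot.movel([513,243,350],max_speed=120);st("up")
    print(bot.get_state()["qpos"])
    I=np.hstack([imaging.capture("scene")[0:250,250:600],imaging.capture("top")[100:350,100:450]]);cv2.imwrite("pics/lift.png",I)
E
```

```text
above 1.79 [512.446 243.718 259.921] [-0.203  0.298 -0.262] 0.9995586166674627 0.0
down 3.96 [513.297 243.119 103.423] [ 0.466 -0.098  0.084] 0.9994889436587443 0.0
grip 4.38 [513.571 243.264 103.478] [0.143 0.954 3.05 ] 0.5755737917653857 104.14799451828003
lift 5.08 [512.956 242.979 125.   ] [-0.14  -0.018 -3.156] 0.5742442372898939 103.76741051673889
up 7.11 [512.714 242.89  349.307] [ 0.435 -0.585 -3.928] 0.5763342070393178 103.76649856567383
[ 0.312  0.315  0.091  1.348 -0.     0.443]
```

View pics/lift.png

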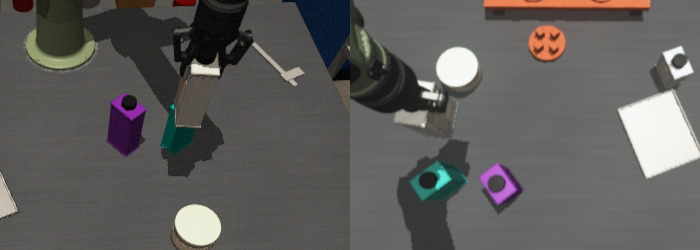

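The lift crop shows the tin hanging straight in the gripper (crop (198,95)), well clear of the neighbours. Now the flip: hold, then return.

```bash
python3 - <<'E'
from h import *
np.set_printoptions(precision=3,suppress=True)
def st(l):
    s=bot.get_state();print(l,round(s["t"],2),s["tcp_pos"],s["contact_force"],s["wrist_torque"],s["opening"],s["gripper_force"])
q0=np.array(bot.get_state()["qpos"]);q1=q0.copy();q1[1]=.15;q1[2]=.2;q1[3]=-np.pi/2-.15+.2
P=[q0+(q1-q0)*k/5 for k in range(6)]
for q in P[1:]: bot.move_j(q);st("fwd")
print(bot.get_state()["orientation"])
bot.dwell(2.6);st("held")
for q in P[-2::-1]: bot.move_j(q)
st("back")
bot.dwell(.3);I=np.hstack([imaging.capture("scene")[0:250,250:600],imaging.capture("top")[100:350,100:450]]);cv2.imwrite("pics/back.png",I)
E
```

```text
fwd 8.18 [732.774 313.977 455.051] [-0.616 -0.201 -3.381] [-0.387  0.979  0.008] 0.5748023608486991 103.54406833648682
fwd 9.2 [863.558 356.166 691.242] [-0.042  0.144 -3.646] [-0.499  1.616 -0.006] 0.5730599811309396 103.69208693504333
fwd 10.27 [847.512 350.994 978.231] [ 0.163 -0.241 -4.033] [-0.497  1.561 -0.044] 0.5759536283279705 103.87539267539978
fwd 11.36 [ 683.686  298.072 1215.638] [ 0.328  0.725 -3.117] [-0.295  1.012 -0.05 ] 0.5725834595660179 104.02332544326782
fwd 12.43 [ 427.547  215.365 1322.084] [ 0.403  0.429 -2.64 ] [ 0.034  0.105 -0.05 ] 0.5737242468218858 104.0791118144989
[0.001 0.003 0.755]
held 15.03 [ 425.64   214.798 1322.836] [ 0.148  0.584 -2.425] [-0.039  0.012 -0.003] 0.5754765186390824 104.08198356628418
back 20.26 [514.363 243.427 350.246] [ 0.238  1.28  -3.469] [-0.084 -0.013 -0.019] 0.5747008500439585 103.50856304168701
```

View pics/back.png

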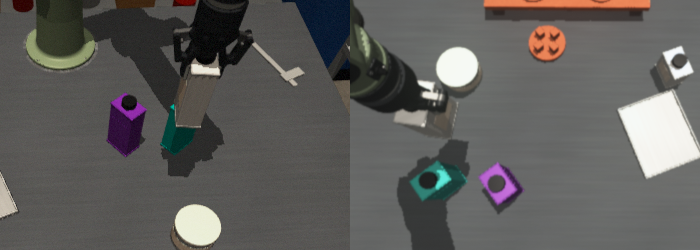

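No slip: the picture after the flip matches the one before it (tin at crop (198,95)). Placing it in the tray now.

```bash
python3 - <<'E'
from h import *
np.set_printoptions(precision=3,suppress=True)
def st(l):
    s=bot.get_state();print(l,round(s["t"],2),s["tcp_pos"],s["contact_force"],s["opening"],s["gripper_force"])
x,y=526.5,-242.5
bot.move_ptp([x,y,350],[np.pi,0,np.deg2rad(200.85)]);st("over")
bot.movel([x,y,122],max_speed=100);bot.dwell(.3);st("low")
print(bot.movel([x,y,102],max_speed=10,threshold=6));st("touch")
bot.grip(.68);bot.dwell(.2);st("rel1")
cv2.imwrite("pics/placed0.png",np.hstack([imaging.capture("scene")[100:350,120:420],imaging.capture("top")[100:350,300:600]]))
E
```

```text
over 22.43 [ 526.788 -241.667  350.01 ] [ 0.158 -0.25  -3.614] 0.5705266075865129 103.56494665145874
low 25.16 [ 526.54  -242.533  122.118] [ 0.362 -0.316 -1.742] 0.5735476509237444 103.5598075389862
True
touch 26.51 [ 526.491 -242.489  107.439] [-0.639  0.386  5.789] 0.570217310728004 104.33269143104553
rel1 26.97 [ 525.213 -241.69   105.848] [-0.783  0.385 -0.23 ] 0.6866846783482458 0.0
```

View pics/placed0.png

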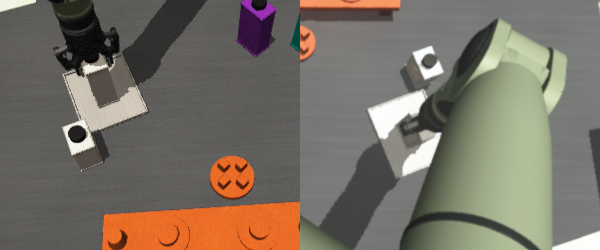

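The tin is standing in the middle of the tray (crop (103,85)), and contact came at the expected height of 4 mm. Retreating.

```bash
python3 - <<'E'
from h import *
bot.grip(1.0);bot.dwell(.2)
p=bot.get_state()["tcp_pos"]
bot.movel([526.5,-242.5,300],max_speed=80)
q=np.array(bot.get_state()["qpos"]);q[0]+=.7;bot.move_j(q);bot.dwell(.5)
cv2.imwrite("pics/end.png",np.hstack([imaging.capture("scene")[100:350,120:420],imaging.capture("top")[100:350,300:600]]))
print(bot.get_state()["t"],bot.get_state()["contact_force"])
E
```

```text
32.3083 [-0.632956    0.01819497 -0.35841952]
```

View pics/end.png

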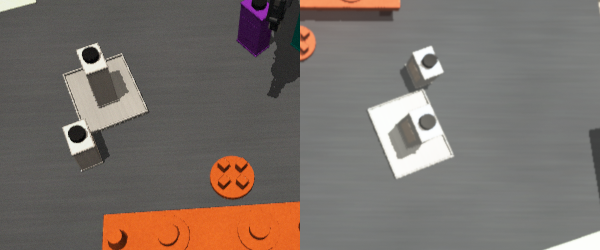

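The tin stands upright inside the tray (cap at crop (90,55) and (428,122)), the bystanders shown here, the short tin and the pattern, have not moved, and the arm is clear.

```bash
python3 -c "
from bench import bot
print(bot.sign_off())"
```

```text
the job is handed in; nothing more can be done
None
```

The tall tin was turned upside down, held there for 2.6 s, turned upright again and set down gently in the drip tray, and the job was handed in at about 32 s of the 72 s allowed; no verdict came back.

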